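# Pack up and level the bench pin bridge

## Robot

A 7-joint arm with a two-finger parallel gripper is mounted at the origin on the work surface. World frame = base frame: x ahead of the robot, y to its left, z up, the work surface at z = 0. Lengths are in mm, angles in rad, forces in N, time in s.
With the tool pointing down it reaches from about 400 to 875 mm from the base axis. Payload 4.4 kg.
Tool frame: the origin (TCP) lies at the very end of the fingers, on their centre line; the grasp point (between the pads) lies 19 mm behind it; y points along the fingers, x is the direction in which the jaws open and shut, and the axes are right-handed (so a half turn about y gives the same grasp; the last joint's range is limited). The gripper opens to 85 mm and grips with 20 to 120 N. Pads are 22 mm wide; open, the fingers measure 114 mm over their backs; the gripper's body (76 mm by 85 mm) begins 54 mm behind the grasp point. The pads swing forward as they close: fully open they stand 13 mm farther back than shut.
Start: joints at [1.2, 0.628, 0.038, 1.517, -0.027, 0.996, -0.02], TCP at [195.094, -620.045, 231.313] pointing down, gripper open.
Joint ranges: [-3.06, 3.06], [-0.37, 2.12], [-1.25, 1.32], [0.18, 2.47], [-1.1, 4.24], [0.23, 1.98], [-2.94, 2.94]. Speed limits (rad/s): [2.57, 2.57, 3.14, 3.14, 3.14, 3.14, 3.14].

## Interface

Orientations are given as [roll, pitch, yaw] about the fixed x, y, z axes, in that order (R = Rz(yaw) Ry(pitch) Rx(roll)).
In Python, from cell import readout, eyes, finish_job gives the robot as it stands. The module is installed in compiled form; this text tells all that it offers.
- The arm moves only by the tool apply_moves, never from a script. Its argument "commands" is a list that holds one entry, the list of rows, each a list of 6 numbers: the shift along the tool's x, y, z in units of 0.04 m (1.0 is 0.04 m), then the turn, a rotation vector about the tool's x, y, z in units of 5 degrees (1.0 is 5 degrees). A call has 1 to 8 rows; each row shifts and turns the pose as measured when the row begins, along the tool's axes as they then stand; what a row does not reach is not made up. A row lasts 1/12 s, in which the tool goes at most 41.7 mm and 7.16 degrees, less where a joint would pass 70% of its speed; a pose out of reach is approached as far as the arm can. A call with a number of a shift or a turn outside -1 to 1 is refused whole. A call with a gripper value outside its range is refused whole. "claw" is the finger opening in mm, from 0 to 85.4, set as the call begins (left out, the last holds). The fingers move at their own pace and stop on an object; the grip force is fixed at half the most. Time passes only in rows, so rows that do not move let the fingers close. It gives the time, the measured TCP pose, the force and the opening at its end, in the units of the state.
- readout.read_state(): the state, without advancing time (a new reading comes with each control period).
- eyes.get_image(name): name is "side" or "top"; returns a dict with "image" (400x640x3 uint8, red, green, blue), "mtx" (3x3 intrinsics, pixels), "rvec" (rotation vector, rad) and "tvec" (3), from world to camera coordinates, as OpenCV has them. Camera axes: x right, y down, z forward; pixel columns grow to the right and rows downward; lengths in mm; the calibration is good to about 2 mm. A picture is of the moment at which its call begins. There is no depth.
- finish_job(): hands the job in, once; it reports no verdict.
The state is a dict: "clock": time; "qpos": joint angles; "qd": joint speeds; "tau": joint torques, N m; "eef_pos": TCP position; "tool_rot": TCP orientation; "force": force on the tool from outside, world axes, zero at the start; "torque": the same for the moment, N m; "width": finger opening in mm.
Only numpy, scipy, OpenCV 4.12 (cv2) and the standard library are available. Lean on these libraries where they do the work, as an engineer would, in place of code of your own. Each camera call takes 0.05 s, during which the arm holds its last target. There are 200 camera calls.

## Task

On the green mat, stack spacer plates on the narrow steel pad until the packing is exactly as high as the round block standing on the mat. Then lay the wooden board as a level bridge from the packing to that block, its middle half-way between the two and its length along the line joining them, and let go. Do not disturb the jar, the dish or the screwdriver.

Things in the scene. Friction and masses are not known exactly. Their poses are not given: they have to be found in the camera images.
- pad_top (a point): Centre of the top face of the fixed steel heel pad, 36 mm (its x) by 100 mm (its y), its top 12 mm above the bench. It stands at one end of a green mat (1 mm thin). Its x axis points from the pad to the block on the mat (roughly towards the robot's left), y along the pad's length, z up. Plates laid with their 90 mm along the pad's y overhang it by 4 to 5 mm on each side.
- bridge_mid (a point): Point half-way between the pad and the block that stands on the mat, 62.5 mm from each of their centres, 12 mm above the bench; same axes as pad_top. The board's middle belongs above this point.
- block_low_top (a point): A round metal bench block (brass, black band near its foot), 60 mm diameter, 36 mm high, bolted to the bench. This point is the centre of its flat top, 36 mm above the bench. One of the three blocks, a different one each time, stands on the yellow spot of the green mat, 125 mm from the pad; only that one counts.
- block_mid_top (a point): A round metal bench block (bright steel, black band near its foot), 60 mm diameter, 52 mm high, bolted to the bench. This point is the centre of its flat top, 52 mm above the bench. One of the three blocks, a different one each time, stands on the yellow spot of the green mat, 125 mm from the pad; only that one counts.
- block_high_top (a point): A round metal bench block (dark steel, black band near its foot), 60 mm diameter, 60 mm high, bolted to the bench. This point is the centre of its flat top, 60 mm above the bench. One of the three blocks, a different one each time, stands on the yellow spot of the green mat, 125 mm from the pad; only that one counts.
- plate_thin_center (a point): Loose rectangular spacer plate, yellow brass, 90 x 45 mm and 8 mm thick, 260 g, lying flat on the bench at the start. This point is its centre, half-way up; x runs along the 90 mm, y along the 45 mm, z up.
- plate_medium_center (a point): Loose rectangular spacer plate, pale aluminium, 90 x 45 mm and 16 mm thick, 170 g, lying flat on the bench at the start. This point is its centre, half-way up; x runs along the 90 mm, y along the 45 mm, z up.
- plate_thick_center (a point): Loose rectangular spacer plate, black plastic, 90 x 45 mm and 32 mm thick, 180 g, lying flat on the bench at the start. This point is its centre, half-way up; x runs along the 90 mm, y along the 45 mm, z up.
- board_center (a point): Loose pale wooden bench pin board, 180 x 50 mm and 14 mm thick, about 95 g, lying flat on the bench at the start. This point is its centre, half-way up; x runs along the 180 mm, y along the 50 mm, z up. It may be laid either way round.
- jar_center (a point): Bystander: amber glass jar, 56 mm diameter, 65 mm high, loose. Its centre. Not to be disturbed.
- dish_center (a point): Bystander: white ceramic dish, 80 mm diameter, 32 mm high, loose. Its centre. Not to be disturbed.
- driver_center (a point): Bystander: screwdriver with a red handle, 190 mm long, about 30 mm high, lying loose. A point on it; x runs along it. Not to be disturbed.

How it is judged (in metres and radians):
At the end, for the whole second after the job is handed in: The board lies at rest, level within 2 degrees, resting on the block on the mat and on packing plates that rest on the pad; its centre within 18 mm (along and across) of the point half-way between pad and block, and its length within 12 degrees of the line joining them (angle between the z axis of board_center and the z axis of pad_top, either way round below 0.035 rad and angle between the x axis of board_center and the x axis of pad_top, either way round below 0.22 rad and x of board_center in the frame of bridge_mid between -0.018 and 0.018 m and y of board_center in the frame of bridge_mid between -0.018 and 0.018 m and (contact force between board and block_low above 0.1 N or contact force between board and block_mid above 0.1 N or contact force between board and block_high above 0.1 N) and (contact force between board and plate_thin above 0.1 N or contact force between board and plate_medium above 0.1 N or contact force between board and plate_thick above 0.1 N) and (contact force between pad and plate_thin above 1 N or contact force between pad and plate_medium above 1 N or contact force between pad and plate_thick above 1 N) and linear speed of board below 0.01 m/s); the robot touches nothing.
It fails at once if the jar, the dish or the screwdriver is moved by more than 30 mm (distance of any of jar_center, dish_center, driver_center from where it was at the start of the episode above 0.03 m).
It also fails if it takes over 66 s, if anything falls off the work surface, if the arm or the gripper's body presses on something with over 40 N, if the wrist force passes 120 N, or if a joint passes its speed limit or range.

## Working session

There is one attempt and no reset: what is moved stays moved. The work goes in short steps, Python scripts to look and compute and a tool call to move; the robot and the scene stay as the last step left them, time stands still between calls to the robot, and variables do not carry over. Pictures are saved under pics/ and viewed, about 8 in all and at most 12, crops included, and the job is handed in when it is done.

Besides the shell and the picture viewer there is one more tool, called after "Call:" by a JSON object that holds its "fn" and its "kwargs", one argument or row to a line. apply_moves: Moves the arm, as the interface text tells. Shifts and turns lie within -1 to 1; 1 stands for 0.04 m of shift or 5 degrees of turn. Its arguments: {"type":"object","properties":{"commands":{"type":"array"},"claw":{"type":"number"}},"required":["commands"]}

```bash
mkdir -p pics; cat > h.py <<'E'
import numpy as np, cv2
from scipy.spatial.transform import Rotation as R
from cell import readout, eyes, finish_job
def cam(n):
    d=eyes.get_image(n); return d
def save(d,p): cv2.imwrite(p,cv2.cvtColor(d["image"],cv2.COLOR_RGB2BGR))
def ray(d,uv,z):
    K=np.array(d["mtx"],float);Rm=cv2.Rodrigues(np.array(d["rvec"],float))[0];t=np.array(d["tvec"],float).ravel()
    c=-Rm.T@t; uv=np.atleast_2d(np.array(uv,float))
    v=(Rm.T@np.linalg.inv(K)@np.c_[uv,np.ones(len(uv))].T).T
    return c+v*((z-c[2])/v[:,2])[:,None]
def proj(d,p):
    return cv2.projectPoints(np.atleast_2d(np.array(p,float)),np.array(d["rvec"],float),np.array(d["tvec"],float),np.array(d["mtx"],float),None)[0].reshape(-1,2)
E
python3 - <<'E'
from h import *
s=readout.read_state();print(s)
for n in("top","side"):
    d=cam(n);save(d,f"pics/{n}0.png");np.save(f"pics/{n}0.npy",d,allow_pickle=True)
    Rm=cv2.Rodrigues(np.array(d["rvec"],float))[0];print(n,d["mtx"],-Rm.T@np.ravel(d["tvec"]))
E
```

```text
{'clock': 0.0, 'qpos': array([ 1.20021808,  0.62934629,  0.03842247,  1.5183807 , -0.02701922,
        0.99629568, -0.02000632]), 'qd': array([-0.00047189,  0.00032119,  0.00011413,  0.002893  , -0.00023172,
        0.0016356 ,  0.0010956 ]), 'tau': array([-1.75264654e-05, -5.63405049e+01,  1.22589905e+00, -1.93450177e+01,
        1.08914659e-02,  1.02969847e-02,  1.17548834e-05]), 'eef_pos': array([ 194.90700411, -619.42728522,  230.38456523]), 'tool_rot': array([-1.57079433,  0.0019129 , -1.26601939]), 'force': array([ 0.07012125,  0.65586186, -0.05041161]), 'torque': array([ 0.00100222, -0.0193832 ,  0.00289592]), 'width': 85.38405805648179}
top [[444.92144267   0.         321.12968912]
 [  0.         444.92144267 202.87406543]
 [  0.           0.           1.        ]] [ 384.83162676   17.78351157 1105.84714098]
side [[441.29309574   0.         319.79463246]
 [  0.         441.29309574 192.78752457]
 [  0.           0.           1.        ]] [428.67270943 907.37483746 789.57125842]
```

View pics/top0.png

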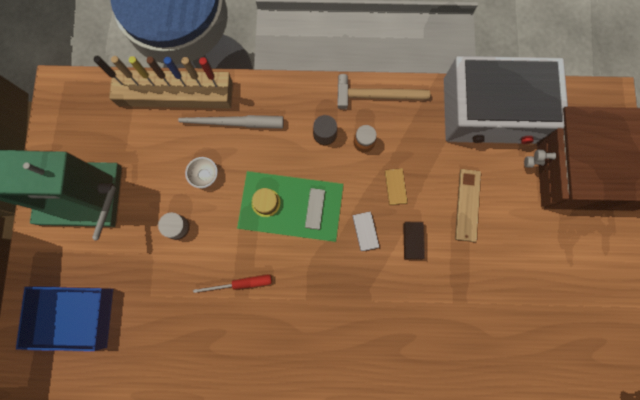

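View pics/side0.png

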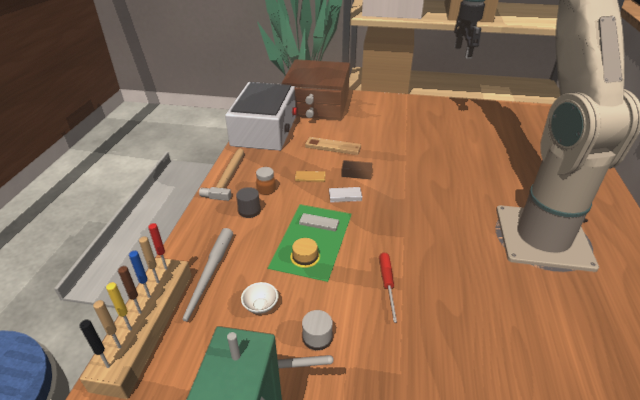

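The brass block (36 mm) is on the mat at top-view pixel (265,203), and the pad is at (315,209). The packing therefore needs 24 mm, which is medium (366,231) plus thin (397,187). The thick plate is at (413,241), the board at (469,205), the jar at (366,139), the dish at (201,174) and the driver at (240,285).

```bash
python3 - <<'E'
from h import *
d=np.load("pics/top0.npy",allow_pickle=True).item()
im=d["image"];hsv=cv2.cvtColor(im,cv2.COLOR_RGB2HSV)
def roi(c,w,h):
    m=np.zeros(im.shape[:2],np.uint8);m[c[1]-h:c[1]+h,c[0]-w:c[0]+w]=255;return m
for n,p in dict(pad=(315,209),block=(265,202),med=(366,231),thin=(397,187),board=(469,215),thick=(413,241),wood=(385,210)).items(): print(n,hsv[p[1],p[0]])
def rect(n,mask,c,w,h,z):
    m=cv2.bitwise_and(mask,roi(c,w,h)); m=cv2.morphologyEx(m,cv2.MORPH_CLOSE,np.ones((5,5)))
    cs,_=cv2.findContours(m,cv2.RETR_EXTERNAL,cv2.CHAIN_APPROX_NONE);k=max(cs,key=cv2.contourArea)
    P=ray(d,k.reshape(-1,2),z)[:,:2].astype(np.float32)
    r=cv2.minAreaRect(P);b=cv2.boxPoints(r);e=b[1]-b[0];f=b[2]-b[1]
    L=e if np.hypot(*e)>np.hypot(*f) else f
    print(n,"ctr",np.round(r[0],1),"size",np.round(r[1],1),"long axis deg",round(np.degrees(np.arctan2(L[1],L[0]))%180,1))
    return np.array(r[0])
g=lambda lo,hi:cv2.inRange(hsv,np.array(lo),np.array(hi))
gray=g((0,0,90),(180,60,255))
p=rect("pad",gray,(315,209),16,28,12)
rect("med",gray,(366,231),20,26,16)
rect("thin",g((16,120,120),(30,255,255)),(397,187),17,24,8)
rect("board",g((10,40,160),(25,150,255)),(469,205),22,45,14)
rect("thick",g((0,0,0),(180,255,70)),(413,241),17,24,32)
b=rect("block",g((14,120,150),(26,255,255)),(265,202),20,20,36)
rect("mat",g((45,80,40),(85,255,255)),(291,206),60,40,1)
print(b-p,np.hypot(*(b-p)),np.degrees(np.arctan2(*(b-p)[::-1])))
E
```

```text
pad [ 21  26 160]
block [ 22 131 175]
med [ 15  14 176]
thin [ 18 143 173]
board [ 17 111 172]
thick [11 91 56]
wood [ 13 147 142]
pad ctr [576.6  42. ] size [ 37.3 101.8] long axis deg 173.5
med ctr [522.  -84.8] size [91.2 47. ] long axis deg 13.7
thin ctr [ 638.2 -161.1] size [91.5 46.5] long axis deg 7.2
board ctr [ 591.7 -342. ] size [107.7 186. ] long axis deg 178.3
thick ctr [ 499.4 -199.4] size [46.1 88.5] long axis deg 178.9
block ctr [589.3 165.6] size [57.2 54. ] long axis deg 2.9
mat ctr [583.6 103.3] size [248.6 148. ] long axis deg 83.6
[ 12.6963501  123.63636017] 124.28655141046711 84.13678754665952
```

```bash
python3 - <<'E'
import cv2
i=cv2.imread("pics/top0.png")[150:270,230:500];cv2.imwrite("pics/crop0.png",cv2.resize(i,None,fx=2.9,fy=2.9,interpolation=cv2.INTER_CUBIC))
E
```

```text
(no output)
```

View pics/crop0.png

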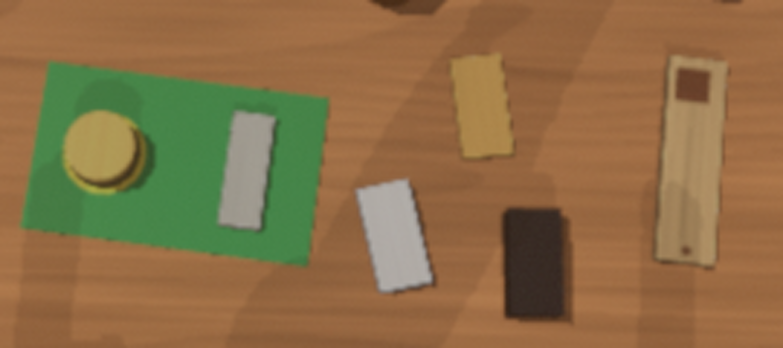

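The pad, block, mat and plate sizes all agree with the given ones. The board mask was contaminated, so from the crop corners I take its centre as pixel (468.7,205.5) with its long axis at about 176°. I'll lay the thin plate first and the medium one on top, so the fingers keep clear of the lower plate.

```bash
cat > plan.py <<'E'
import sys
from h import *
# plan.py x y z yaw_deg : tool-frame rows for a straight move with tool held vertical
def main(x,y,z,yaw):
    s=readout.read_state();p=np.array(s["eef_pos"]);R0=R.from_euler("xyz",s["tool_rot"])
    T=R.from_euler("xyz",[-90,0,yaw],degrees=True);rv=(R0.inv()*T).as_rotvec(degrees=True)
    dp=np.array([x,y,z])-p
    n=max(1,int(np.ceil(max(np.linalg.norm(dp)/38,np.linalg.norm(rv)/4.9))))
    print("t",round(s["clock"],2),"pos",p.round(1),"yaw",np.degrees(s["tool_rot"]).round(1),"w",round(s["width"],1),"F",np.round(s["force"],1),"q",np.round(s["qpos"],2),"rows",n)
    for i in range(n):
        Ri=R0*R.from_rotvec(rv*i/n,degrees=True)
        print([float(v) for v in np.r_[Ri.inv().apply(dp/n)/40,rv/n/5].round(2)],end=",\n")
if __name__=="__main__": main(*map(float,sys.argv[1:]))
E
python3 plan.py 638.2 -161.1 150 -82.8
python3 -c "
from h import *
d=np.load('pics/top0.npy',allow_pickle=True).item()
c=np.array([(671,55),(728,62),(715,267),(655,260)])/2.9+[230,150]-.3
P=ray(d,c,14)[:,:2];print(P.round(1),P.mean(0))"
```

```text
t 0.1 pos [ 195.  -619.5  230.5] yaw [-90.    0.1 -72.5] w 85.4 F [ 1.3  0.3 -0.5] q [ 1.2   0.63  0.04  1.52 -0.03  1.   -0.02] rows 17
[-0.45, 0.12, 0.82, 0.0, 0.12, -0.0],
[-0.46, 0.12, 0.82, 0.0, 0.12, -0.0],
[-0.46, 0.12, 0.81, 0.0, 0.12, -0.0],
[-0.47, 0.12, 0.81, 0.0, 0.12, -0.0],
[-0.48, 0.12, 0.8, 0.0, 0.12, -0.0],
[-0.49, 0.12, 0.8, 0.0, 0.12, -0.0],
[-0.5, 0.12, 0.79, 0.0, 0.12, -0.0],
[-0.51, 0.12, 0.79, 0.0, 0.12, -0.0],
[-0.52, 0.12, 0.78, 0.0, 0.12, -0.0],
[-0.52, 0.12, 0.78, 0.0, 0.12, -0.0],
[-0.53, 0.12, 0.77, 0.0, 0.12, -0.0],
[-0.54, 0.12, 0.77, 0.0, 0.12, -0.0],
[-0.55, 0.12, 0.76, 0.0, 0.12, -0.0],
[-0.56, 0.12, 0.76, 0.0, 0.12, -0.0],
[-0.56, 0.12, 0.75, 0.0, 0.12, -0.0],
[-0.57, 0.12, 0.74, 0.0, 0.12, -0.0],
[-0.58, 0.12, 0.74, 0.0, 0.12, -0.0],
[[ 685.8 -326.5]
 [ 680.5 -375.9]
 [ 501.2 -357. ]
 [ 506.  -306.5]] [ 593.34965046 -341.45706241]
```

Call:
{"fn": "apply_moves", "kwargs": {
  "commands": [
    [[-0.45, 0.1, 0.82, 0, 0.12, 0], [-0.46, 0.1, 0.82, 0, 0.12, 0], [-0.46, 0.1, 0.81, 0, 0.12, 0], [-0.47, 0.1, 0.81, 0, 0.12, 0], [-0.48, 0.1, 0.8, 0, 0.12, 0], [-0.49, 0.1, 0.8, 0, 0.12, 0], [-0.5, 0.1, 0.79, 0, 0.12, 0], [-0.51, 0.1, 0.79, 0, 0.12, 0]]
  ],
  "claw": 65
}}

```text
clock: 0.77
eef_pos: [399.6, -405.9, 192.7]
tool_rot: [-1.581, -0.0, -1.376]
force: [0.2, -0.6, 0.2]
width: 65.0
```

Call:
{"fn": "apply_moves", "kwargs": {
  "commands": [
    [[-0.52, 0.12, 0.78, 0, 0.12, 0], [-0.52, 0.12, 0.78, 0, 0.12, 0], [-0.53, 0.12, 0.77, 0, 0.12, 0], [-0.54, 0.12, 0.77, 0, 0.12, 0], [-0.55, 0.12, 0.76, 0, 0.12, 0], [-0.56, 0.12, 0.76, 0, 0.12, 0], [-0.56, 0.12, 0.75, 0, 0.12, 0], [-0.57, 0.12, 0.75, 0, 0.12, 0]]
  ]
}}

```text
clock: 1.43
eef_pos: [621.0, -182.5, 147.2]
tool_rot: [-1.586, 0.001, -1.465]
force: [-0.1, -0.7, -0.1]
width: 65.3
```

```bash
python3 plan.py 638.2 -161.1 60 -82.8
```

```text
t 1.43 pos [ 621.  -182.5  147.2] yaw [-90.8   0.1 -83.9] w 65.3 F [-0.1 -0.7 -0.1] q [ 0.17  0.73  0.11  1.59 -0.1   0.84 -1.14] rows 3
[-0.16, 0.72, 0.17, 0.06, -0.07, -0.0],
[-0.16, 0.72, 0.17, 0.06, -0.07, -0.0],
[-0.16, 0.73, 0.17, 0.06, -0.07, -0.0],
```

Call:
{"fn": "apply_moves", "kwargs": {
  "commands": [
    [[-0.16, 0.72, 0.17, 0.06, -0.07, 0], [-0.16, 0.72, 0.17, 0.06, -0.07, 0], [-0.16, 0.73, 0.17, 0.06, -0.07, 0], [0, 0, 0, 0, 0, 0]]
  ]
}}

```text
clock: 1.77
eef_pos: [648.4, -144.7, 55.8]
tool_rot: [-1.561, 0.007, -1.428]
force: [-0.9, 0.3, -0.9]
width: 65.0
```

```bash
python3 plan.py 638.2 -161.1 4 -82.8; python3 - <<'E'
from h import *
d=cam("side");save(d,"pics/s1.png")
u=proj(d,[638.2,-161.1,8])[0];print(u)
i=d["image"][int(u[1])-60:int(u[1])+60,int(u[0])-80:int(u[0])+80]
cv2.imwrite("pics/s1c.png",cv2.resize(i[:,:,::-1],None,fx=5,fy=5,interpolation=cv2.INTER_CUBIC))
E
```

```text
t 1.77 pos [ 648.4 -144.7   55.8] yaw [-89.4   0.4 -81.8] w 65.0 F [-0.9  0.3 -0.9] q [ 0.14  0.86  0.08  1.61 -0.11  0.67 -1.15] rows 2
[0.19, 0.64, -0.16, -0.06, 0.1, -0.04],
[0.19, 0.65, -0.16, -0.06, 0.1, -0.04],
[309.62137392 175.38253374]
```

View pics/s1c.png

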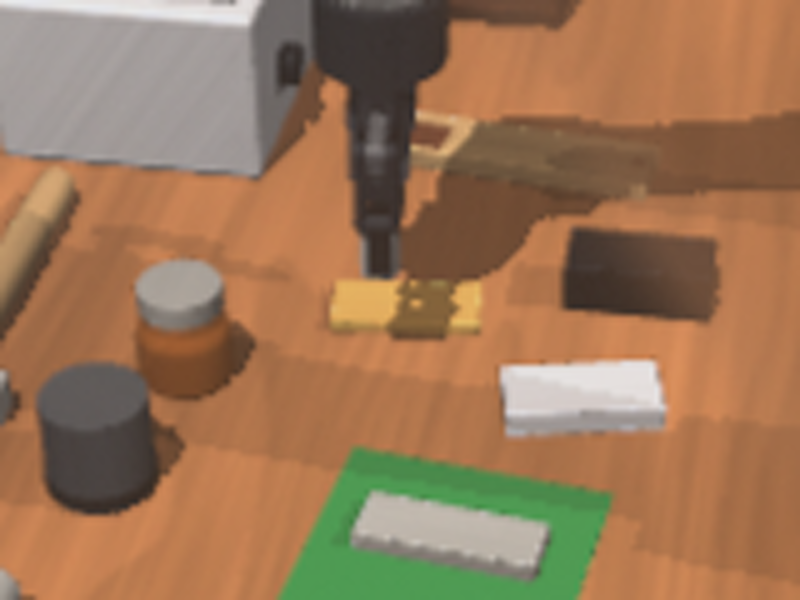

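The side view shows the gripper over the thin plate (crop 405,305), as expected. After fast rows the arm overshoots a little, so I'll make the close moves in smaller rows.

Call:
{"fn": "apply_moves", "kwargs": {
  "commands": [
    [[0.19, 0.2, -0.16, -0.06, 0.1, -0.04], [0.19, 0.2, -0.16, -0.06, 0.1, -0.04], [0, 0, 0, 0, 0, 0], [0, 0, 0, 0, 0, 0]]
  ]
}}

```text
clock: 2.15
eef_pos: [638.3, -169.7, 45.2]
tool_rot: [-1.567, -0.007, -1.453]
force: [0.3, 0.8, 0.7]
width: 65.1
```

```bash
python3 plan.py 638.2 -161.1 4 -82.8
```

```text
t 2.15 pos [ 638.3 -169.7   45.2] yaw [-89.8  -0.4 -83.3] w 65.1 F [0.3 0.8 0.7] q [ 0.16  0.87  0.09  1.63 -0.11  0.65 -1.15] rows 2
[-0.11, 0.51, 0.01, -0.02, -0.05, 0.04],
[-0.11, 0.51, 0.01, -0.02, -0.05, 0.04],
```

Call:
{"fn": "apply_moves", "kwargs": {
  "commands": [
    [[-0.1, 0.3, 0, -0.02, -0.03, 0.04], [-0.06, 0.3, 0, 0, 0, 0], [0, 0.2, 0, 0, 0, 0], [0, 0.1, 0, 0, 0, 0], [0, 0, 0, 0, 0, 0], [0, 0, 0, 0, 0, 0]]
  ]
}}

```text
clock: 2.65
eef_pos: [638.4, -165.9, 8.1]
tool_rot: [-1.565, -0.005, -1.454]
force: [0.8, 0.6, -0.9]
width: 65.2
```

```bash
python3 plan.py 638.2 -161.1 3 -82.8
```

```text
t 2.65 pos [ 638.4 -165.9    8.1] yaw [-89.7  -0.3 -83.3] w 65.2 F [ 0.8  0.6 -0.9] q [ 0.16  0.92  0.08  1.64 -0.12  0.58 -1.14] rows 1
[-0.12, 0.13, 0.01, -0.06, -0.1, 0.06],
```

Call:
{"fn": "apply_moves", "kwargs": {
  "commands": [
    [[-0.14, 0.1, 0.01, -0.06, -0.1, 0.06], [0, 0, 0, 0, 0, 0], [0, 0, 0, 0, 0, 0]]
  ]
}}

```text
clock: 2.9
eef_pos: [638.5, -159.3, 3.8]
tool_rot: [-1.571, 0.001, -1.444]
force: [0.0, -0.1, 0.9]
width: 64.3
```

Call:
{"fn": "apply_moves", "kwargs": {
  "commands": [
    [[0, 0, 0, 0, 0, 0], [0, 0, 0, 0, 0, 0], [0, 0, 0, 0, 0, 0], [0, 0, 0, 0, 0, 0], [0, 0, 0, 0, 0, 0]]
  ],
  "claw": 30
}}

```text
clock: 3.32
eef_pos: [639.1, -159.4, 5.0]
tool_rot: [-1.57, 0.0, -1.443]
force: [0.3, -0.0, -1.3]
width: 41.1
```

Call:
{"fn": "apply_moves", "kwargs": {
  "commands": [
    [[0, 0, 0, 0, 0, 0], [0, 0, 0, 0, 0, 0]]
  ],
  "claw": 30
}}

```text
clock: 3.48
eef_pos: [639.1, -159.4, 5.0]
tool_rot: [-1.57, 0.0, -1.444]
force: [-0.6, 0.0, 0.3]
width: 40.8
```

```bash
python3 plan.py 638.2 -161.1 3 -82.8; python3 - <<'E'
from h import *
d=cam("side")
u=proj(d,[638.2,-161.1,8])[0]
i=d["image"][int(u[1])-35:int(u[1])+25,int(u[0])-40:int(u[0])+40]
cv2.imwrite("pics/s2c.png",cv2.resize(i[:,:,::-1],None,fx=9,fy=9,interpolation=cv2.INTER_CUBIC))
E
```

```text
t 3.48 pos [ 639.1 -159.4    5. ] yaw [-89.9   0.  -82.7] w 40.8 F [-0.6  0.   0.3] q [ 0.16  0.93  0.08  1.63 -0.12  0.59 -1.14] rows 1
[0.04, 0.05, -0.03, -0.01, 0.02, -0.0],
```

View pics/s2c.png

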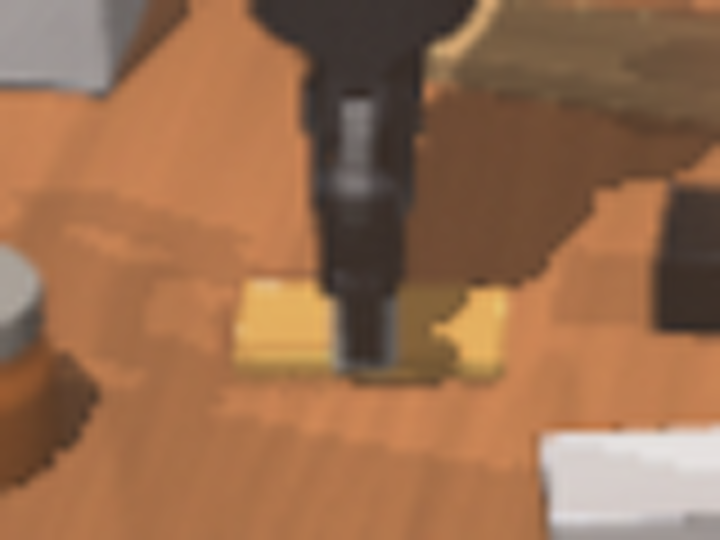

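The fingers hold the plate at its middle (tip at crop (365,368)). They have stopped at 40.8 mm, so I'll lift a little and check.

Call:
{"fn": "apply_moves", "kwargs": {
  "commands": [
    [[0, -0.3, 0, 0, 0, 0], [0, -0.5, 0, 0, 0, 0], [0, -0.7, 0, 0, 0, 0], [0, -0.3, 0, 0, 0, 0], [0, 0, 0, 0, 0, 0], [0, 0, 0, 0, 0, 0]]
  ]
}}

```text
clock: 4.03
eef_pos: [637.3, -159.1, 79.9]
tool_rot: [-1.573, 0.002, -1.444]
force: [0.3, 0.3, -3.1]
width: 41.1
```

```bash
python3 - <<'E'
from h import *
d=cam("side")
s=readout.read_state();print(s["width"],s["force"],s["eef_pos"])
u=proj(d,[638.2,-161.1,60])[0]
i=d["image"][int(u[1])-40:int(u[1])+60,int(u[0])-60:int(u[0])+60]
cv2.imwrite("pics/s3c.png",cv2.resize(i[:,:,::-1],None,fx=5,fy=5,interpolation=cv2.INTER_CUBIC))
E
python3 plan.py 576.6 42 80 -96.4
```

```text
40.79838205349567 [ 0.29122345  0.09350521 -1.99296241] [ 637.22648274 -159.12913068   79.66769996]
t 4.08 pos [ 637.2 -159.1   79.7] yaw [-90.2   0.1 -82.7] w 40.8 F [ 0.3  0.1 -2. ] q [ 0.15  0.82  0.09  1.61 -0.11  0.72 -1.15] rows 6
[-0.86, 0.0, -0.14, 0.01, 0.46, -0.0],
[-0.86, 0.0, -0.18, 0.01, 0.46, -0.0],
[-0.85, -0.0, -0.21, 0.01, 0.46, -0.0],
[-0.84, -0.0, -0.25, 0.01, 0.46, -0.0],
[-0.83, -0.0, -0.28, 0.01, 0.46, -0.0],
[-0.82, -0.0, -0.31, 0.01, 0.46, -0.0],
```

View pics/s3c.png

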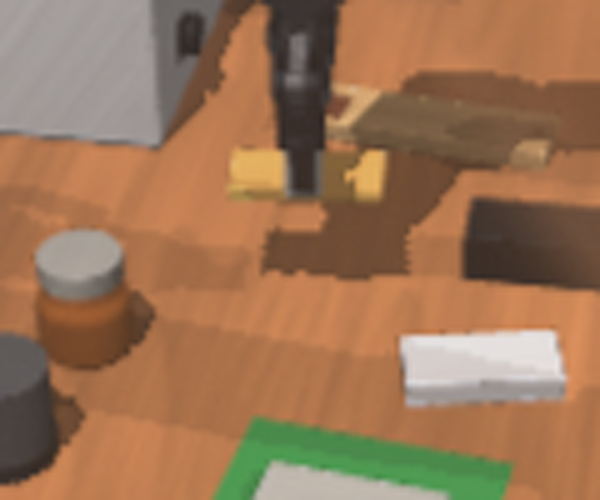

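The plate is lifted level and centred. Its bottom sits 5 mm below the TCP. Next I go to the pad.

Call:
{"fn": "apply_moves", "kwargs": {
  "commands": [
    [[-0.86, 0, -0.14, 0.01, 0.46, 0], [-0.86, 0, -0.18, 0.01, 0.46, 0], [-0.85, 0, -0.21, 0.01, 0.46, 0], [-0.84, 0, -0.25, 0.01, 0.46, 0], [-0.7, 0, -0.28, 0, 0.46, 0], [-0.3, 0, -0.2, 0, 0.46, 0], [0, 0, 0, 0, 0, 0], [0, 0, 0, 0, 0, 0]]
  ]
}}

```text
clock: 4.75
eef_pos: [572.6, 19.5, 69.5]
tool_rot: [-1.582, -0.004, -1.7]
force: [-0.0, -1.0, -1.1]
width: 40.9
```

```bash
python3 plan.py 576.6 42 40 -96.4
```

```text
t 4.75 pos [572.6  19.5  69.5] yaw [-90.7  -0.2 -97.4] w 40.9 F [-0.  -1.  -1.1] q [-0.2   0.76  0.18  1.86 -0.23  0.56 -1.57] rows 1
[-0.57, 0.73, 0.03, 0.13, -0.21, 0.05],
```

Call:
{"fn": "apply_moves", "kwargs": {
  "commands": [
    [[-0.2, 0.2, 0.01, 0.05, -0.08, 0.02], [-0.2, 0.2, 0.01, 0.05, -0.08, 0.02], [-0.15, 0.2, 0.01, 0.03, -0.05, 0.01], [0, 0, 0, 0, 0, 0], [0, 0, 0, 0, 0, 0], [0, 0, 0, 0, 0, 0]]
  ]
}}

```text
clock: 5.25
eef_pos: [578.1, 36.9, 40.1]
tool_rot: [-1.57, -0.003, -1.685]
force: [0.4, 0.5, -2.4]
width: 40.7
```

```bash
python3 plan.py 576.6 42 20 -96.4
```

```text
t 5.25 pos [578.1  36.9  40.1] yaw [-90.   -0.2 -96.5] w 40.7 F [ 0.4  0.5 -2.4] q [-0.22  0.8   0.16  1.86 -0.24  0.5  -1.57] rows 1
[-0.12, 0.5, -0.05, -0.0, -0.02, 0.03],
```

Call:
{"fn": "apply_moves", "kwargs": {
  "commands": [
    [[-0.12, 0.2, -0.04, 0, -0.02, 0.03], [0, 0.15, 0, 0, 0, 0], [0, 0.12, 0, 0, 0, 0], [0, 0, 0, 0, 0, 0], [0, 0, 0, 0, 0, 0]]
  ]
}}

```text
clock: 5.67
eef_pos: [577.7, 40.1, 19.7]
tool_rot: [-1.569, -0.001, -1.685]
force: [0.1, -0.4, -1.3]
width: 40.8
```

```bash
python3 plan.py 576.6 42 16.5 -96.4
```

```text
t 5.67 pos [577.7  40.1  19.7] yaw [-89.9  -0.  -96.6] w 40.8 F [ 0.1 -0.4 -1.3] q [-0.21  0.84  0.15  1.87 -0.25  0.45 -1.57] rows 1
[-0.04, 0.08, -0.03, -0.02, -0.03, 0.01],
```

Call:
{"fn": "apply_moves", "kwargs": {
  "commands": [
    [[-0.05, 0.03, -0.03, 0, -0.03, 0], [0, 0.04, 0, 0, 0, 0], [0, 0.03, 0, 0, 0, 0], [0, 0, 0, 0, 0, 0], [0, 0, 0, 0, 0, 0]]
  ]
}}

```text
clock: 6.08
eef_pos: [577.4, 42.2, 17.6]
tool_rot: [-1.567, -0.0, -1.683]
force: [0.9, 0.2, -2.5]
width: 40.7
```

```bash
python3 plan.py 576.6 42 16.5 -96.4
```

```text
t 6.08 pos [577.4  42.2  17.6] yaw [-89.8  -0.  -96.4] w 40.7 F [ 0.9  0.2 -2.5] q [-0.22  0.84  0.15  1.87 -0.26  0.45 -1.57] rows 1
[0.01, 0.03, -0.02, -0.04, -0.0, 0.0],
```

Call:
{"fn": "apply_moves", "kwargs": {
  "commands": [
    [[0, 0.04, 0, 0, 0, 0], [0, 0.03, 0, 0, 0, 0], [0, 0, 0, 0, 0, 0]]
  ]
}}

```text
clock: 6.33
eef_pos: [577.9, 42.2, 17.2]
tool_rot: [-1.566, 0.001, -1.683]
force: [0.4, -0.4, -2.1]
width: 40.5
```

Call:
{"fn": "apply_moves", "kwargs": {
  "commands": [
    [[0, 0, 0, 0, 0, 0], [0, 0, 0, 0, 0, 0], [0, 0, 0, 0, 0, 0], [0, 0, 0, 0, 0, 0]]
  ],
  "claw": 60
}}

```text
clock: 6.67
eef_pos: [579.0, 42.4, 17.5]
tool_rot: [-1.564, 0.001, -1.683]
force: [-0.3, 0.1, -0.2]
width: 60.0
```

Call:
{"fn": "apply_moves", "kwargs": {
  "commands": [
    [[0, -0.3, 0, 0, 0, 0], [0, -0.6, 0, 0, 0, 0], [0, -0.6, 0, 0, 0, 0], [0, -0.3, 0, 0, 0, 0], [0, 0, 0, 0, 0, 0]]
  ]
}}

```text
clock: 7.08
eef_pos: [577.6, 42.1, 93.2]
tool_rot: [-1.567, 0.0, -1.683]
force: [0.0, 0.3, 0.2]
width: 59.7
```

```bash
python3 plan.py 522 -84.8 60 -76.3
```

```text
t 7.08 pos [577.6  42.1  93.2] yaw [-89.8   0.  -96.4] w 59.7 F [0.  0.3 0.2] q [-0.25  0.72  0.19  1.85 -0.23  0.59 -1.59] rows 5
[0.66, 0.16, -0.21, -0.01, -0.81, 0.0],
[0.65, 0.16, -0.25, -0.01, -0.81, 0.0],
[0.63, 0.17, -0.3, -0.01, -0.81, 0.0],
[0.6, 0.17, -0.34, -0.01, -0.81, 0.0],
[0.58, 0.17, -0.38, -0.01, -0.81, 0.0],
```

Call:
{"fn": "apply_moves", "kwargs": {
  "commands": [
    [[0.66, 0.1, -0.21, 0, -0.81, 0], [0.65, 0.1, -0.25, 0, -0.81, 0], [0.63, 0.1, -0.3, 0, -0.81, 0], [0.5, 0.1, -0.34, 0, -0.81, 0], [0.25, 0.1, -0.2, 0, -0.7, 0], [0, 0, 0, 0, 0, 0], [0, 0, 0, 0, 0, 0]]
  ],
  "claw": 65
}}

```text
clock: 7.67
eef_pos: [527.3, -68.0, 73.5]
tool_rot: [-1.56, -0.001, -1.319]
force: [0.0, 0.3, -0.5]
width: 64.9
```

```bash
python3 plan.py 522 -84.8 40 -76.3;  python3 - <<'E'
from h import *
d=cam("top");im=d["image"];hsv=cv2.cvtColor(im,cv2.COLOR_RGB2HSV)
m=cv2.inRange(hsv,np.array((14,100,110)),np.array((30,255,255)));m[:,:290]=0;m[:,340:]=0;m[:175]=0;m[245:]=0
k=max(cv2.findContours(m,0,1)[0],key=cv2.contourArea)
r=cv2.minAreaRect(ray(d,k.reshape(-1,2),20)[:,:2].astype(np.float32));print(r)
E
```

```text
t 7.67 pos [527.3 -68.   73.5] yaw [-89.4  -0.  -75.6] w 64.9 F [ 0.   0.3 -0.5] q [ 0.04  0.7   0.05  1.99 -0.08  0.45 -1.16] rows 1
[0.37, 0.83, -0.24, -0.12, 0.14, 0.01],
((577.1287231445312, 41.94728088378906), (45.4610481262207, 89.45758819580078), 83.5660629272461)
```

The thin plate lies at (577.1, 41.9), 83.6°, which is dead on the pad.

Call:
{"fn": "apply_moves", "kwargs": {
  "commands": [
    [[0.2, 0.2, -0.12, -0.06, 0.07, 0], [0.15, 0.2, -0.1, -0.06, 0.07, 0], [0, 0.2, 0, 0, 0, 0], [0, 0.1, 0, 0, 0, 0], [0, 0, 0, 0, 0, 0], [0, 0, 0, 0, 0, 0]]
  ]
}}

```text
clock: 8.22
eef_pos: [524.6, -80.0, 41.9]
tool_rot: [-1.57, 0.0, -1.329]
force: [0.1, 0.4, 0.2]
width: 65.2
```

```bash
python3 plan.py 522 -84.8 9 -76.3
```

```text
t 8.22 pos [524.6 -80.   41.9] yaw [-90.    0.  -76.1] w 65.2 F [0.1 0.4 0.2] q [ 0.07  0.75  0.05  1.99 -0.08  0.4  -1.15] rows 1
[0.1, 0.82, -0.09, -0.01, 0.03, -0.0],
```

Call:
{"fn": "apply_moves", "kwargs": {
  "commands": [
    [[0.1, 0.2, -0.08, 0, 0.03, 0], [0.03, 0.25, -0.02, 0, 0, 0], [0, 0.2, 0, 0, 0, 0], [0, 0.12, 0, 0, 0, 0], [0, 0, 0, 0, 0, 0], [0, 0, 0, 0, 0, 0]]
  ]
}}

```text
clock: 8.72
eef_pos: [521.8, -85.6, 7.3]
tool_rot: [-1.57, 0.001, -1.331]
force: [-0.1, 0.4, 0.4]
width: 64.9
```

```bash
python3 plan.py 522 -84.8 8.5 -76.3
```

```text
t 8.72 pos [521.8 -85.6   7.3] yaw [-90.    0.  -76.2] w 64.9 F [-0.1  0.4  0.4] q [ 0.09  0.82  0.04  2.   -0.09  0.32 -1.14] rows 1
[-0.02, -0.03, 0.01, -0.01, 0.01, -0.01],
```

Call:
{"fn": "apply_moves", "kwargs": {
  "commands": [
    [[-0.02, -0.05, 0.01, 0, 0, 0], [0, 0, 0, 0, 0, 0], [0, 0, 0, 0, 0, 0], [0, 0, 0, 0, 0, 0], [0, 0, 0, 0, 0, 0], [0, 0, 0, 0, 0, 0], [0, 0, 0, 0, 0, 0]]
  ],
  "claw": 30
}}

```text
clock: 9.3
eef_pos: [522.8, -84.2, 11.0]
tool_rot: [-1.568, 0.0, -1.33]
force: [1.0, -0.7, -1.8]
width: 42.2
```

Call:
{"fn": "apply_moves", "kwargs": {
  "commands": [
    [[0, -0.3, 0, 0, 0, 0], [0, -0.5, 0, 0, 0, 0], [0, -0.7, 0, 0, 0, 0], [0, -0.5, 0, 0, 0, 0], [0, 0, 0, 0, 0, 0], [0, 0, 0, 0, 0, 0]]
  ]
}}

```text
clock: 9.8
eef_pos: [521.2, -84.2, 96.0]
tool_rot: [-1.571, 0.001, -1.33]
force: [0.4, 0.4, -2.2]
width: 42.8
```

```bash
python3 plan.py 577 42 90 -96.4
```

```text
t 9.8 pos [521.2 -84.2  96. ] yaw [-90.    0.1 -76.2] w 42.8 F [ 0.4  0.4 -2.2] q [ 0.07  0.66  0.06  1.98 -0.08  0.51 -1.15] rows 5
[-0.55, 0.03, 0.42, 0.0, 0.81, -0.0],
[-0.57, 0.03, 0.38, 0.0, 0.81, -0.0],
[-0.6, 0.03, 0.34, 0.0, 0.81, -0.0],
[-0.62, 0.03, 0.3, 0.0, 0.81, -0.0],
[-0.64, 0.03, 0.25, 0.0, 0.81, -0.0],
```

Call:
{"fn": "apply_moves", "kwargs": {
  "commands": [
    [[-0.55, 0, 0.42, 0, 0.81, 0], [-0.57, 0, 0.38, 0, 0.81, 0], [-0.6, 0, 0.34, 0, 0.81, 0], [-0.6, 0, 0.3, 0, 0.81, 0], [-0.45, 0, 0.15, 0, 0.75, 0], [0, 0, 0, 0, 0, 0], [0, 0, 0, 0, 0, 0], [0, 0, 0, 0, 0, 0]]
  ]
}}

```text
clock: 10.47
eef_pos: [571.1, 35.6, 91.6]
tool_rot: [-1.58, -0.002, -1.699]
force: [-0.9, -0.0, -2.2]
width: 42.2
```

```bash
python3 plan.py 577 42 50 -96.4
```

```text
t 10.47 pos [571.1  35.6  91.6] yaw [-90.5  -0.1 -97.3] w 42.2 F [-0.9 -0.  -2.2] q [-0.23  0.72  0.2   1.85 -0.23  0.6  -1.6 ] rows 2
[-0.09, 0.52, 0.07, 0.05, -0.09, 0.01],
[-0.09, 0.52, 0.07, 0.05, -0.09, 0.01],
```

Call:
{"fn": "apply_moves", "kwargs": {
  "commands": [
    [[-0.09, 0.3, 0.06, 0.05, -0.09, 0], [-0.08, 0.3, 0.04, 0.05, -0.09, 0], [0, 0.25, 0, 0, 0, 0], [0, 0.1, 0, 0, 0, 0], [0, 0, 0, 0, 0, 0], [0, 0, 0, 0, 0, 0]]
  ]
}}

```text
clock: 10.97
eef_pos: [572.4, 33.9, 50.8]
tool_rot: [-1.576, -0.006, -1.689]
force: [0.3, -0.5, -1.4]
width: 42.9
```

```bash
python3 plan.py 577 42 35 -96.4
```

```text
t 10.97 pos [572.4  33.9  50.8] yaw [-90.3  -0.3 -96.7] w 42.9 F [ 0.3 -0.5 -1.4] q [-0.22  0.78  0.17  1.87 -0.24  0.51 -1.58] rows 1
[-0.22, 0.39, 0.09, 0.05, -0.07, 0.06],
```

Call:
{"fn": "apply_moves", "kwargs": {
  "commands": [
    [[-0.2, 0.05, 0.09, 0.05, -0.07, 0.06], [0, 0.1, 0, 0, 0, 0], [0, 0.1, 0, 0, 0, 0], [0, 0, 0, 0, 0, 0], [0, 0, 0, 0, 0, 0]]
  ]
}}

```text
clock: 11.38
eef_pos: [578.4, 40.9, 41.2]
tool_rot: [-1.568, 0.0, -1.684]
force: [-0.2, -0.2, -1.4]
width: 42.6
```

```bash
python3 plan.py 577 42 33 -96.4
```

```text
t 11.38 pos [578.4  40.9  41.2] yaw [-89.9   0.  -96.5] w 42.6 F [-0.2 -0.2 -1.4] q [-0.22  0.8   0.16  1.86 -0.25  0.5  -1.58] rows 1
[-0.02, 0.21, -0.04, -0.03, -0.01, -0.0],
```

Call:
{"fn": "apply_moves", "kwargs": {
  "commands": [
    [[-0.02, 0.1, -0.04, -0.02, 0, 0], [0, 0.08, 0, 0, 0, 0], [0, 0.04, 0, 0, 0, 0], [0, 0, 0, 0, 0, 0], [0, 0, 0, 0, 0, 0]]
  ]
}}

```text
clock: 11.8
eef_pos: [576.7, 42.2, 31.7]
tool_rot: [-1.57, 0.0, -1.683]
force: [0.1, 0.9, -1.6]
width: 42.4
```

```bash
python3 plan.py 577 42 31 -96.4
```

```text
t 11.8 pos [576.7  42.2  31.7] yaw [-90.    0.  -96.4] w 42.4 F [ 0.1  0.9 -1.6] q [-0.22  0.82  0.16  1.87 -0.25  0.48 -1.57] rows 1
[0.01, 0.02, 0.01, -0.01, -0.01, -0.0],
```

Call:
{"fn": "apply_moves", "kwargs": {
  "commands": [
    [[0, 0.03, 0, 0, 0, 0], [0, 0.03, 0, 0, 0, 0], [0, 0, 0, 0, 0, 0]]
  ]
}}

```text
clock: 12.05
eef_pos: [577.0, 42.2, 30.0]
tool_rot: [-1.57, 0.001, -1.683]
force: [0.5, 0.4, -2.3]
width: 42.5
```

Call:
{"fn": "apply_moves", "kwargs": {
  "commands": [
    [[0, 0, 0, 0, 0, 0], [0, 0, 0, 0, 0, 0], [0, 0, 0, 0, 0, 0], [0, 0, 0, 0, 0, 0]]
  ],
  "claw": 60
}}

```text
clock: 12.38
eef_pos: [578.0, 42.1, 30.7]
tool_rot: [-1.567, 0.001, -1.683]
force: [-0.7, 1.0, -0.2]
width: 60.3
```

Call:
{"fn": "apply_moves", "kwargs": {
  "commands": [
    [[0, -0.3, 0, 0, 0, 0], [0, -0.5, 0, 0, 0, 0], [0, -0.6, 0, 0, 0, 0], [0, -0.6, 0, 0, 0, 0], [0, -0.3, 0, 0, 0, 0], [0, 0, 0, 0, 0, 0]]
  ]
}}

```text
clock: 12.88
eef_pos: [577.0, 41.7, 128.9]
tool_rot: [-1.569, 0.001, -1.684]
force: [-0.2, 0.2, 1.0]
width: 60.2
```

```bash
python3 plan.py 593.3 -341.5 90 -96.2
```

```text
t 12.88 pos [577.   41.7 128.9] yaw [-89.9   0.  -96.5] w 60.2 F [-0.2  0.2  1. ] q [-0.26  0.67  0.21  1.82 -0.21  0.67 -1.61] rows 11
[0.86, 0.09, 0.13, -0.0, -0.01, -0.0],
[0.86, 0.09, 0.13, -0.0, -0.01, -0.0],
[0.86, 0.09, 0.13, -0.0, -0.01, -0.0],
[0.86, 0.09, 0.13, -0.0, -0.01, -0.0],
[0.86, 0.09, 0.13, -0.0, -0.01, -0.0],
[0.86, 0.09, 0.13, -0.0, -0.01, -0.0],
[0.86, 0.09, 0.13, -0.0, -0.01, -0.0],
[0.86, 0.09, 0.13, -0.0, -0.01, -0.0],
[0.86, 0.09, 0.13, -0.0, -0.01, -0.0],
[0.86, 0.09, 0.13, -0.0, -0.01, -0.0],
[0.86, 0.09, 0.13, -0.0, -0.01, -0.0],
```

Call:
{"fn": "apply_moves", "kwargs": {
  "commands": [
    [[0.86, 0.05, 0.13, 0, 0, 0], [0.86, 0.05, 0.13, 0, 0, 0], [0.86, 0.05, 0.13, 0, 0, 0], [0.86, 0.05, 0.13, 0, 0, 0], [0.86, 0.05, 0.13, 0, 0, 0], [0.86, 0.05, 0.13, 0, 0, 0], [0.86, 0.05, 0.13, 0, 0, 0], [0.86, 0.05, 0.13, 0, 0, 0]]
  ],
  "claw": 70
}}

```text
clock: 13.55
eef_pos: [592.1, -231.3, 111.6]
tool_rot: [-1.567, 0.011, -1.661]
force: [-0.2, 0.8, 0.3]
width: 70.0
```

Call:
{"fn": "apply_moves", "kwargs": {
  "commands": [
    [[0.8, 0.05, 0.13, 0, 0, 0], [0.5, 0.05, 0.13, 0, 0, 0], [0.25, 0.05, 0.1, 0, 0, 0], [0, 0, 0, 0, 0, 0], [0, 0, 0, 0, 0, 0], [0, 0, 0, 0, 0, 0]]
  ]
}}

```text
clock: 14.05
eef_pos: [596.0, -307.3, 101.8]
tool_rot: [-1.571, 0.007, -1.674]
force: [0.7, -0.3, -0.0]
width: 70.1
```

```bash
python3 plan.py 593.3 -341.5 50 -96.2;  python3 - <<'E'
from h import *
d=cam("top");im=d["image"]
cv2.imwrite("pics/t2c.png",cv2.resize(im[150:270,230:500,::-1],None,fx=2.9,fy=2.9,interpolation=cv2.INTER_CUBIC))
g=cv2.inRange(cv2.cvtColor(im,cv2.COLOR_RGB2HSV),np.array((0,0,90)),np.array((180,60,255)));g[:,:290]=0;g[:,340:]=0;g[:175]=0;g[245:]=0
k=max(cv2.findContours(g,0,1)[0],key=cv2.contourArea)
print(cv2.minAreaRect(ray(d,k.reshape(-1,2),36)[:,:2].astype(np.float32)))
E
```

```text
t 14.05 pos [ 596.  -307.3  101.8] yaw [-90.    0.4 -95.9] w 70.1 F [ 0.7 -0.3 -0. ] q [ 0.35  0.81  0.15  1.56 -0.16  0.78 -1.1 ] rows 2
[0.43, 0.64, 0.01, 0.0, 0.03, -0.04],
[0.43, 0.65, 0.01, 0.0, 0.03, -0.04],
((572.9244995117188, 41.901123046875), (48.2949333190918, 100.52278137207031), 83.36310577392578)
```

View pics/t2c.png

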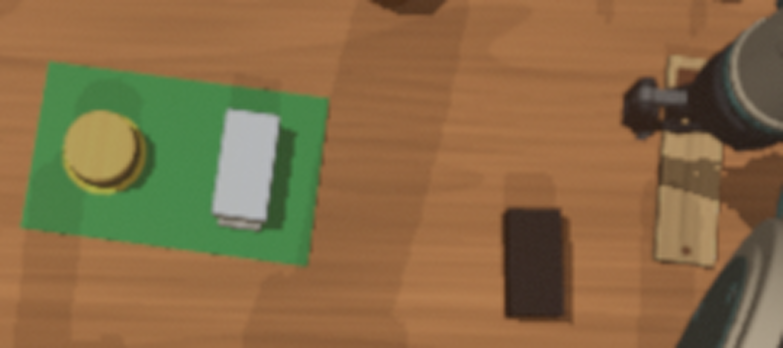

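The stack is neat and square: the medium plate covers the thin one at crop (246,165). The gripper is coming over the board.

Call:
{"fn": "apply_moves", "kwargs": {
  "commands": [
    [[0.3, 0.3, 0.01, 0, 0.03, -0.04], [0.3, 0.3, 0.01, 0, 0.03, -0.04], [0.2, 0.3, 0, 0, 0, 0], [0, 0.2, 0, 0, 0, 0], [0, 0, 0, 0, 0, 0], [0, 0, 0, 0, 0, 0]]
  ]
}}

```text
clock: 14.6
eef_pos: [594.6, -334.3, 52.0]
tool_rot: [-1.573, 0.004, -1.671]
force: [0.8, -0.9, -0.3]
width: 70.2
```

```bash
python3 plan.py 593.3 -341.5 8 -96.2
```

```text
t 14.6 pos [ 594.6 -334.3   52. ] yaw [-90.1   0.2 -95.7] w 70.2 F [ 0.8 -0.9 -0.3] q [ 0.4   0.89  0.14  1.55 -0.17  0.72 -1.06] rows 2
[0.09, 0.55, -0.01, 0.01, 0.05, -0.02],
[0.09, 0.55, -0.01, 0.01, 0.05, -0.02],
```

Call:
{"fn": "apply_moves", "kwargs": {
  "commands": [
    [[0.15, 0.1, -0.01, 0.01, 0.1, -0.04], [0.04, 0.3, 0, 0, 0, 0], [0, 0.3, 0, 0, 0, 0], [0, 0.15, 0, 0, 0, 0], [0, 0, 0, 0, 0, 0], [0, 0, 0, 0, 0, 0]]
  ]
}}

```text
clock: 15.1
eef_pos: [593.3, -341.6, 13.9]
tool_rot: [-1.573, 0.001, -1.68]
force: [1.4, 0.6, -0.2]
width: 70.2
```

```bash
python3 plan.py 593.3 -341.5 8 -96.2
```

```text
t 15.1 pos [ 593.3 -341.6   13.9] yaw [-90.1   0.1 -96.2] w 70.2 F [ 1.4  0.6 -0.2] q [ 0.41  0.94  0.13  1.55 -0.17  0.66 -1.06] rows 1
[-0.0, 0.15, 0.0, 0.02, -0.01, -0.01],
```

Call:
{"fn": "apply_moves", "kwargs": {
  "commands": [
    [[0, 0.1, 0, 0.02, 0, 0], [0, 0.07, 0, 0, 0, 0], [0, 0, 0, 0, 0, 0]]
  ]
}}

```text
clock: 15.35
eef_pos: [593.7, -341.3, 6.8]
tool_rot: [-1.57, 0.001, -1.679]
force: [-0.1, 1.2, -0.6]
width: 70.1
```

Call:
{"fn": "apply_moves", "kwargs": {
  "commands": [
    [[0, 0, 0, 0, 0, 0], [0, 0, 0, 0, 0, 0], [0, 0, 0, 0, 0, 0], [0, 0, 0, 0, 0, 0], [0, 0, 0, 0, 0, 0], [0, 0, 0, 0, 0, 0]]
  ],
  "claw": 35
}}

```text
clock: 15.85
eef_pos: [594.5, -341.4, 8.4]
tool_rot: [-1.568, 0.0, -1.679]
force: [0.5, -0.5, -2.0]
width: 47.9
```

Call:
{"fn": "apply_moves", "kwargs": {
  "commands": [
    [[0, -0.3, 0, 0, 0, 0], [0, -0.5, 0, 0, 0, 0], [0, -0.7, 0, 0, 0, 0], [0, -0.7, 0, 0, 0, 0], [0, -0.4, 0, 0, 0, 0], [0, 0, 0, 0, 0, 0], [0, 0, 0, 0, 0, 0]]
  ]
}}

```text
clock: 16.43
eef_pos: [593.0, -340.8, 118.7]
tool_rot: [-1.571, 0.002, -1.679]
force: [0.2, -0.1, -1.4]
width: 46.9
```

```bash
python3 plan.py 583.6 104 120 -6.4
```

```text
t 16.43 pos [ 593.  -340.8  118.7] yaw [-90.    0.1 -96.2] w 46.9 F [ 0.2 -0.1 -1.4] q [ 0.39  0.81  0.16  1.51 -0.15  0.84 -1.07] rows 19
[-0.58, -0.0, -0.08, -0.0, -0.95, -0.0],
[-0.58, -0.0, -0.03, -0.0, -0.95, -0.0],
[-0.59, -0.0, 0.02, -0.0, -0.95, -0.0],
[-0.58, -0.0, 0.07, -0.0, -0.95, -0.0],
[-0.57, -0.0, 0.12, -0.0, -0.95, -0.0],
[-0.56, -0.0, 0.16, -0.0, -0.95, -0.0],
[-0.55, -0.0, 0.21, -0.0, -0.95, -0.0],
[-0.53, -0.0, 0.25, -0.0, -0.95, -0.0],
[-0.5, -0.0, 0.3, -0.0, -0.95, -0.0],
[-0.48, -0.0, 0.34, -0.0, -0.95, -0.0],
[-0.45, -0.0, 0.38, -0.0, -0.95, -0.0],
[-0.42, -0.0, 0.41, -0.0, -0.95, -0.0],
[-0.38, -0.0, 0.44, -0.0, -0.95, -0.0],
[-0.34, -0.0, 0.47, -0.0, -0.95, -0.0],
[-0.3, -0.0, 0.5, -0.0, -0.95, -0.0],
[-0.26, -0.0, 0.52, -0.0, -0.95, -0.0],
[-0.22, -0.0, 0.54, -0.0, -0.95, -0.0],
[-0.17, -0.0, 0.56, -0.0, -0.95, -0.0],
[-0.13, -0.0, 0.57, -0.0, -0.95, -0.0],
```

Call:
{"fn": "apply_moves", "kwargs": {
  "commands": [
    [[-0.58, 0, -0.08, 0, -0.95, 0], [-0.58, 0, -0.03, 0, -0.95, 0], [-0.59, 0, 0.02, 0, -0.95, 0], [-0.58, 0, 0.07, 0, -0.95, 0], [-0.57, 0, 0.12, 0, -0.95, 0], [-0.56, 0, 0.16, 0, -0.95, 0], [-0.55, 0, 0.21, 0, -0.95, 0], [-0.53, 0, 0.25, 0, -0.95, 0]]
  ]
}}

```text
clock: 17.1
eef_pos: [579.9, -154.3, 110.6]
tool_rot: [-1.581, 0.004, -0.998]
force: [0.6, -1.0, -0.0]
width: 47.2
```

```bash
python3 plan.py 583.6 104 120 -6.4
```

```text
t 17.1 pos [ 579.9 -154.3  110.6] yaw [-90.6   0.2 -57.2] w 47.2 F [ 0.6 -1.  -0. ] q [ 0.22  0.71 -0.01  1.76  0.02  0.68 -0.8 ] rows 11
[-0.49, -0.02, 0.33, 0.01, -0.92, -0.01],
[-0.46, -0.02, 0.36, 0.01, -0.92, -0.01],
[-0.43, -0.02, 0.4, 0.01, -0.92, -0.01],
[-0.4, -0.02, 0.43, 0.01, -0.92, -0.01],
[-0.36, -0.02, 0.46, 0.01, -0.92, -0.01],
[-0.32, -0.02, 0.49, 0.01, -0.92, -0.01],
[-0.28, -0.02, 0.51, 0.01, -0.92, -0.01],
[-0.24, -0.02, 0.54, 0.01, -0.92, -0.01],
[-0.2, -0.02, 0.55, 0.01, -0.92, -0.01],
[-0.15, -0.02, 0.57, 0.01, -0.92, -0.01],
[-0.1, -0.02, 0.58, 0.01, -0.92, -0.01],
```

Call:
{"fn": "apply_moves", "kwargs": {
  "commands": [
    [[-0.49, -0.02, 0.33, 0, -0.92, 0], [-0.46, -0.02, 0.36, 0, -0.92, 0], [-0.43, -0.02, 0.4, 0.01, -0.92, -0.01], [-0.4, -0.02, 0.43, 0, -0.92, 0], [-0.36, -0.02, 0.46, 0, -0.92, 0], [-0.32, -0.02, 0.49, 0, -0.92, 0], [-0.28, -0.02, 0.51, 0, -0.92, 0], [-0.24, -0.02, 0.54, 0, -0.92, 0]]
  ]
}}

```text
clock: 17.77
eef_pos: [571.2, 43.3, 107.4]
tool_rot: [-1.58, 0.026, -0.322]
force: [0.0, -0.9, -0.5]
width: 47.5
```

Call:
{"fn": "apply_moves", "kwargs": {
  "commands": [
    [[-0.15, 0, 0.45, 0, -0.8, 0], [-0.08, 0, 0.3, 0, -0.5, 0], [0, 0, 0, 0, 0, 0], [0, 0, 0, 0, 0, 0]]
  ]
}}

```text
clock: 18.1
eef_pos: [568.3, 83.3, 104.5]
tool_rot: [-1.574, 0.033, -0.19]
force: [0.6, -0.8, -1.2]
width: 47.0
```

```bash
python3 plan.py 583.6 104 75 -6.4
```

```text
t 18.1 pos [568.3  83.3 104.5] yaw [-90.2   1.9 -10.9] w 47.0 F [ 0.6 -0.8 -1.2] q [-0.06  0.71 -0.21  1.81  0.2   0.68 -0.57] rows 2
[0.15, 0.36, 0.29, 0.01, -0.45, -0.19],
[0.16, 0.37, 0.29, 0.01, -0.45, -0.19],
```

Call:
{"fn": "apply_moves", "kwargs": {
  "commands": [
    [[0.15, 0.2, 0.28, 0.01, -0.45, -0.19], [0.15, 0.2, 0.28, 0.01, -0.45, -0.19], [0, 0.1, 0, 0, 0, 0], [0, 0.05, 0, 0, 0, 0], [0, 0, 0, 0, 0, 0], [0, 0, 0, 0, 0, 0]]
  ]
}}

```text
clock: 18.6
eef_pos: [585.4, 98.7, 78.0]
tool_rot: [-1.575, -0.003, -0.113]
force: [-0.4, 0.4, -0.8]
width: 47.0
```

```bash
python3 plan.py 583.6 104 55 -6.4
```

```text
t 18.6 pos [585.4  98.7  78. ] yaw [-90.3  -0.1  -6.5] w 47.0 F [-0.4  0.4 -0.8] q [-0.09  0.75 -0.2   1.8   0.25  0.61 -0.56] rows 1
[-0.06, 0.57, 0.13, 0.05, -0.01, 0.03],
```

Call:
{"fn": "apply_moves", "kwargs": {
  "commands": [
    [[-0.05, 0.2, 0.12, 0.05, -0.01, 0.03], [0, 0.2, 0, 0, 0, 0], [0, 0.15, 0, 0, 0, 0], [0, 0, 0, 0, 0, 0], [0, 0, 0, 0, 0, 0], [0, 0, 0, 0, 0, 0]]
  ]
}}

```text
clock: 19.1
eef_pos: [583.5, 102.2, 53.4]
tool_rot: [-1.572, 0.001, -0.115]
force: [-0.7, 1.0, -0.0]
width: 47.4
```

```bash
python3 plan.py 583.6 104 46 -6.4;  python3 - <<'E'
from h import *
d=cam("side");im=d["image"]
u=proj(d,[583.6,104,45])[0]
i=im[int(u[1])-45:int(u[1])+45,int(u[0])-60:int(u[0])+60]
cv2.imwrite("pics/s5c.png",cv2.resize(i[:,:,::-1],None,fx=6,fy=6,interpolation=cv2.INTER_CUBIC))
E
```

```text
t 19.1 pos [583.5 102.2  53.4] yaw [-90.1   0.1  -6.6] w 47.4 F [-0.7  1.  -0. ] q [-0.1   0.79 -0.19  1.81  0.26  0.56 -0.57] rows 1
[-0.0, 0.18, 0.05, 0.01, -0.04, -0.01],
```

View pics/s5c.png

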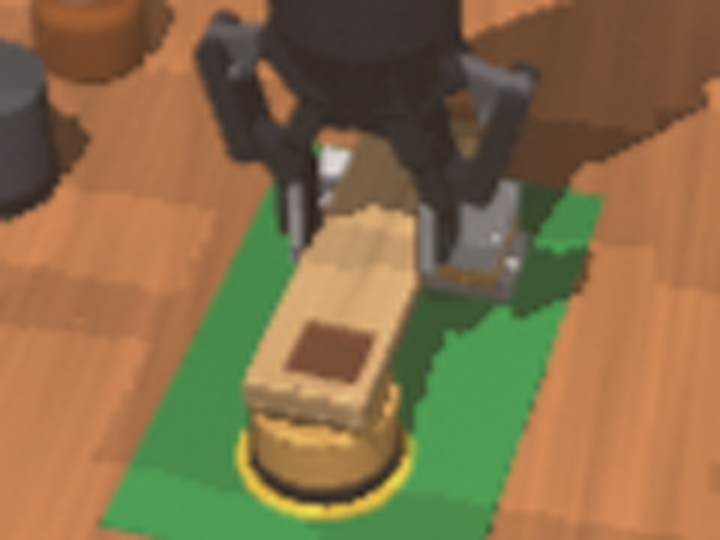

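The board hovers level over the block (its end at crop (315,395)) and over the packing. Now I lower it.

Call:
{"fn": "apply_moves", "kwargs": {
  "commands": [
    [[0, 0.1, 0.04, 0, -0.03, 0], [0, 0.05, 0, 0, 0, 0], [0, 0.04, 0, 0, 0, 0], [0, 0, 0, 0, 0, 0], [0, 0, 0, 0, 0, 0]]
  ]
}}

```text
clock: 19.57
eef_pos: [584.6, 104.1, 46.0]
tool_rot: [-1.571, -0.001, -0.112]
force: [0.4, -0.5, -1.2]
width: 47.3
```

```bash
python3 plan.py 583.6 104 44 -6.4
```

```text
t 19.57 pos [584.6 104.1  46. ] yaw [-90.   -0.1  -6.4] w 47.3 F [ 0.4 -0.5 -1.2] q [-0.11  0.8  -0.19  1.81  0.26  0.55 -0.57] rows 1
[-0.02, 0.05, -0.01, 0.01, -0.0, 0.01],
```

Call:
{"fn": "apply_moves", "kwargs": {
  "commands": [
    [[-0.01, 0.04, 0, 0, 0, 0], [0, 0.03, 0, 0, 0, 0], [0, 0, 0, 0, 0, 0]]
  ]
}}

```text
clock: 19.82
eef_pos: [584.3, 104.2, 43.7]
tool_rot: [-1.571, -0.001, -0.112]
force: [0.1, -0.4, -0.3]
width: 46.9
```

Call:
{"fn": "apply_moves", "kwargs": {
  "commands": [
    [[0, 0, 0, 0, 0, 0], [0, 0, 0, 0, 0, 0], [0, 0, 0, 0, 0, 0], [0, 0, 0, 0, 0, 0], [0, 0, 0, 0, 0, 0]]
  ],
  "claw": 68
}}

```text
clock: 20.23
eef_pos: [585.0, 104.3, 44.0]
tool_rot: [-1.571, -0.003, -0.112]
force: [-0.6, -0.4, 0.7]
width: 68.1
```

Call:
{"fn": "apply_moves", "kwargs": {
  "commands": [
    [[0, -0.2, 0, 0, 0, 0], [0, -0.5, 0, 0, 0, 0], [0, -0.8, 0, 0, 0, 0], [0, -0.8, 0, 0, 0, 0], [0, -0.8, 0, 0, 0, 0], [0, -0.4, 0, 0, 0, 0], [0, 0, 0, 0, 0, 0]]
  ]
}}

```text
clock: 20.82
eef_pos: [583.2, 104.4, 191.2]
tool_rot: [-1.572, 0.001, -0.111]
force: [0.7, 0.3, -0.4]
width: 67.9
```

Call:
{"fn": "apply_moves", "kwargs": {
  "commands": [
    [[-0.8, 0, -0.5, 0, 0, 0], [-0.8, 0, -0.8, 0, 0, 0], [0, 0, -0.8, 0, 0, 0], [0, 0, -0.8, 0, 0, 0], [0, 0, -0.8, 0, 0, 0], [0, 0, -0.8, 0, 0, 0], [0, 0, 0, 0, 0, 0], [0, 0, 0, 0, 0, 0]]
  ]
}}

```text
clock: 21.48
eef_pos: [493.9, -71.0, 189.9]
tool_rot: [-1.568, 0.0, -0.106]
force: [-0.4, 1.0, 1.1]
width: 68.0
```

```bash
python3 - <<'E'
from h import *
for n,c in(("top",[583.6,104,50]),("side",[583.6,104,45])):
    d=cam(n);im=d["image"];u=proj(d,c)[0].astype(int)
    i=im[u[1]-55:u[1]+55,u[0]-65:u[0]+65,::-1]
    cv2.imwrite(f"pics/f_{n}.png",cv2.resize(i,None,fx=6,fy=6,interpolation=cv2.INTER_CUBIC)[:600])
    if n=="top":
        hsv=cv2.cvtColor(im,cv2.COLOR_RGB2HSV)
        g=cv2.inRange(hsv,np.array((5,50,60)),np.array((28,190,255)));mk=np.zeros_like(g);mk[u[1]-25:u[1]+25,u[0]-48:u[0]+48]=255
        g=cv2.morphologyEx(g&mk,cv2.MORPH_CLOSE,np.ones((5,5)))
        k=max(cv2.findContours(g,0,1)[0],key=cv2.contourArea);P=ray(d,k.reshape(-1,2),50)[:,:2].astype(np.float32);print(cv2.minAreaRect(P))
a=cv2.imread("pics/f_top.png");b=cv2.imread("pics/f_side.png")
cv2.imwrite("pics/f.png",cv2.resize(np.vstack([a[:450],b[:]])[:1050],(446,600)))
E
```

```text
((577.9785766601562, 104.40768432617188), (179.57469177246094, 64.17194366455078), 83.04550170898438)
```

View pics/f.png

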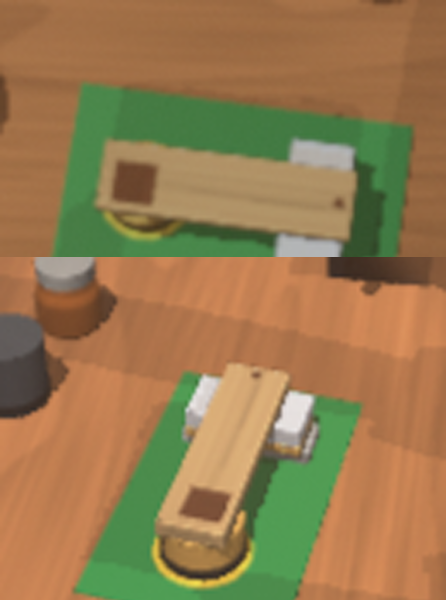

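The board spans block and packing, level and centred. The mask's width (64 mm) includes the block's rim, but its length of 179.6 mm, along-line centre and 83° direction all fit. The gripper is clear.

```bash
python3 -c "
from h import *
finish_job()"
```

```text
the job is handed in; nothing more can be done
```

The bridge is built and handed in. The 36 mm brass block stood on the mat, so I laid the 8 mm plate and then the 16 mm plate on the 12 mm pad. I then set the board across the packing and the block and let go, at about 21.5 s on the robot's clock.

**Thin plate:** it measured about 0.5 mm from the pad's centre, square to the pad.

**Board along the line:** its centre measured y = 104.4 mm against a target of 104.1 mm. Its direction is 83.0° against 83.6° for the line joining pad and block.

**Board across the line:** the last top-view measurement gave x = 578.0 mm against a target of 583.6 mm. That mask was 64 mm wide because it included the block's rim (the board is 50 mm), so the figure is biased. The gripper let go at x ≈ 585 mm, and either value is inside the 18 mm limit.

**Level:** I judged this only by eye from both views, and the board looks level. The contact forces on the plates, pad and block could not be measured directly.

**Medium plate:** the check after placing it was also spoiled, because the mask took in the pad's end. In the pictures it sits squarely on the thin plate.

**Bystanders:** the arm did not touch the jar, dish or screwdriver on any of its paths. I did not measure their positions again at the end. The gripper ended well clear of everything, at z = 190 mm.

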